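Swing in the bail arms and stack the parts tray

ROBOT

A 6-joint arm with a two-finger parallel gripper is mounted at the origin on the work surface. World frame = base frame: x ahead of the robot, y to its left, z up, the work surface at z = 0. Lengths are in m, angles in rad, forces in N, time in s.
With the tool pointing down it reaches from about 0.375 to 0.825 m from the base axis. Payload 5.5 kg.
Tool frame: the origin (TCP) lies between the finger pads; the fingertips stand ahead of it and the grasp point (between the pads) lies 8 mm behind it (bot.tcp_to_tips is the z of the fingertips in the tool frame, in m); z points along the fingers, y is the direction in which the jaws open and shut (so a half turn about z gives the same grasp; the last joint's range is limited). The gripper opens to 85 mm and grips with 20 to 120 N. Pads are 22 mm wide; open, the fingers measure 114 mm over their backs; the gripper's body (76 mm by 85 mm) begins 54 mm behind the grasp point. The pads swing forward as they close: fully open they stand 13 mm farther back than shut.
Start: joints at [1.217, 0.314, -0.047, 1.21, 0, 1.571], TCP at [0.208, 0.563, 0.242] pointing down, gripper open.
Joint ranges: [-2.67, 2.67], [-0.69, 1.73], [-1.03, 1.25], [-2.08, 2.16], [-1.42, 1.45], [-3.14, 3.14]. Speed limits (rad/s): [2.39, 2.39, 3.01, 3.14, 3.14, 3.14].

INTERFACE

Orientations are given as [roll, pitch, yaw] about the fixed x, y, z axes, in that order (R = Rz(yaw) Ry(pitch) Rx(roll)).
In Python, from plant import bot, cams gives the robot as it stands. The module is installed in compiled form; this text tells all that it offers.
- The arm moves only by the tool play_rows, never from a script. Its arguments are lists of equal length, an entry for each row: "slide": the shift along the tool's x, y, z in mm, a list of three; "dr": the turn, a rotation vector about the tool's x, y, z in units of 6 degrees (1.0 is 6 degrees), a list of three; "fingers": the opening, from -1 (shut) to 1 (fully open). In form: {"slide": [[dx, dy, dz], ...], "dr": [[ax, ay, az], ...], "fingers": [fingers, ...]}. A call has 1 to 20 rows; each row is the pose to reach, as a shift and turn from the pose commanded when the call began, along the tool's axes at that moment; what a row does not reach only later rows make up. A row lasts 1/12 s, in which the tool goes at most 41.7 mm and 7.16 degrees, less where a joint would pass 70% of its speed; a pose out of reach is approached as far as the arm can. A call with a gripper value outside its range is refused whole. The fingers move at their own pace and stop on an object; "grip_force" is the grip in N (left out, the last holds). Time passes only in rows, so rows that repeat a pose let the fingers close. It gives the time, the measured TCP pose, the force and the opening at its end, in the units of the state.
- bot.get_state(): the state, without advancing time (a new reading comes with each control period).
- cams.snapshot(name): name is "scene" or "top" or "wrist"; returns the picture (400x640x3 uint8, red, green, blue); there is no depth.
- cams.calibration(name): a dict with "fx", "fy", "cx", "cy" (pixels), "extrinsics" (4x4, takes a point from world to camera coordinates); the wrist camera has in their place "tool_from_camera" (4x4, takes a point from camera to tool coordinates, whose origin is the TCP and whose axes are the flange's). Camera axes: x right, y down, z forward; pixel columns grow to the right and rows downward; lengths in m; the calibration is good to about 2 mm. A picture is of the moment at which its call begins: read the wrist's pose just before it. calibration takes no time and is no camera call.
- bot.hand_in(): hands the job in, once; it reports no verdict.
The state is a dict: "time_s": time; "qpos": joint angles; "dq": joint speeds; "effort": joint torques, N m; "eef_pos": TCP position; "ee_rot": TCP orientation; "wrist_force": force on the tool from outside, world axes, zero at the start; "torque": the same for the moment, N m; "opening": opening from 0.0 (shut) to 1.0 (fully open).
Only numpy, scipy, OpenCV 4.12 (cv2) and the standard library are available. Lean on these libraries where they do the work, as an engineer would, in place of code of your own. Each camera call takes 0.05 s, during which the arm holds its last target.

TASK

Swing both wire bail arms of the tote in over its mouth until each is fully home on the rim, then pick up the loaded tray by its centre grip and set it down gently on the two bails, square with the tote and centred over it, with its motor and heatsink still in it. Do not touch the circuit boards in the tote, and leave the bottle, the spool and the board holder where they stand.

Things in the scene. Friction and masses are not known exactly. Their poses are not given: they have to be found in the camera images.
- tote: Grey open tote fixed to the bench, 180 (its x) x 230 (its y) x 100 mm high, walls 5; origin at the centre of its underside, z up. Six circuit boards stand in it, all below 65 mm height. A U-shaped steel wire bail, straddling the long walls, is hinged at each y end: hinge axes along tote x at y = +105 (left) and -105 (right), 88 mm above the underside.
- bail_left (a joint): Angle (rad) of the bail at the tote's +y end. 0 = home: bar across the rim at tote y +50, z 104, the arm pointing inward, 0.283 rad above level. Grows as it swings up and outward: 1.29 upright, 2.6 outer stop (bar at y +160, z 103). The hinge is stiff (0.1 N m, about 2 N at the bar), has no spring and stays where it is left.
- bail_right (a joint): The same for the bail at the tote's -y end, mirrored: 0 = home with its bar at tote y -50, z 104; grows as it swings up and outward to -y; 1.29 upright, 2.6 outer stop.
- bar_left (a point): Middle of the left (+y) bail's cross bar, on its centre line: a straight 8 mm round steel bar along tote x, 198 mm long, 57 mm from the hinge axis.
- bar_right (a point): Middle of the right (-y) bail's cross bar, on its centre line; same sizes as the left one.
- tray: Loose grey open tray, 0.26 kg, 130 (its x) x 190 (its y), walls 40 mm high, 4 thick, floor 4; origin at the centre of its flat underside, z up. Centre grip: an upright rib 12 mm thick along its y at x = 0, 70 mm high over its middle 110 mm. Motor and heatsink lie over 25 mm (in y) from the grip's middle. On the home bails its underside is 108 mm above the tote's underside.
- motor: Loose square motor, 42 x 42 x 38 with a 16 mm shaft on top, 0.2 kg, in one compartment of the tray near one end; origin at the centre of its underside.
- heatsink: Loose finned aluminium heatsink, 40 x 40 x 22, 0.06 kg, in the tray's other compartment near the other end; origin at the centre of its underside.
- boards: The six green circuit boards standing in the tote, fixed in it; the origin is that of the tote.
- holder: Bystander: board holder, dark steel base 110 (x) x 150 (y) x 12 with two aluminium jaws and a board, 40 high in all; origin at the centre of its underside. It stands beyond one end of the tote, the tray beyond the other.
- bottle: Bystander: tall white bottle, 48 diameter, 190 high, upright close beyond the tote's far (+x) long wall; origin at the centre of its underside.
- spool: Bystander: spool of wire, 52 diameter, 38 high, standing flat close beyond the tote's far (+x) long wall; origin at the centre of its underside.
Things that resemble listed ones, but are neither listed nor needed, are in the scene too. Leave any orange look-alike of the heatsink alone. Leave any orange look-alike of the tray alone.

How it is judged:
On the way, in this order (a step that is already met when the one before it is completed fails the run):
1. both bail arms are swung in, home on the rim (each within 0.08 rad) (value of joint each of bail_left, bail_right below 0.08 rad), for 0.2 s.
2. the tray stands on both bails, square and centred (all of step 1 and x of tray in the frame of tote between -0.025 and 0.025 m and y of tray in the frame of tote between -0.03 and 0.03 m and z of tray in the frame of tote between 0.102 and 0.114 m and angle between tray's own z axis and vertical below 0.06 rad and angle between the y axis of tray and the y axis of tote, either way round below 0.17 rad), for 0.2 s.
At the end, for the whole second after the job is handed in: Bails home (0.08 rad); tray released at rest on them, level (0.06 rad), underside 102-114 mm above the tote's, centred within 25 mm across and 30 mm along the tote, long sides parallel within 0.17 rad either way round; motor and heatsink at rest on the tray floor (all of step 2 and x of motor in the frame of tray between -0.062 and 0.062 m and y of motor in the frame of tray between -0.092 and 0.092 m and z of motor in the frame of tray between 0 and 0.025 m and x of heatsink in the frame of tray between -0.062 and 0.062 m and y of heatsink in the frame of tray between -0.092 and 0.092 m and z of heatsink in the frame of tray between 0 and 0.025 m and linear speed of tray below 0.02 m/s and linear speed of each of motor, heatsink below 0.03 m/s); the robot touches nothing.
It fails at once if the robot or the tray presses on the circuit boards (over 3 N) (contact force between any of the arm, the fingers, tray and boards above 3 N).
It fails at once if the tray is dropped: it falls faster than 0.4 m/s within 30 mm above its seat (z of tray in the frame of tote between 0.102 and 0.138 m and x of tray in the frame of tote between -0.06 and 0.06 m and y of tray in the frame of tote between -0.06 and 0.06 m and linear speed of tray above 0.4 m/s).
It fails at once if the tray is tipped beyond 0.5 rad (angle between tray's own z axis and vertical above 0.5 rad).
It fails at once if the holder, bottle or spool is knocked over or moved more than 20 mm (distance of any of holder, bottle, spool from where it was at the start of the episode above 0.02 m or angle between any of holder, bottle, spool's own z axis and vertical above 0.3 rad).
It also fails if it takes over 72 s, if anything falls off the work surface, if the arm or the gripper's body presses on something with over 40 N, if the wrist force passes 120 N, or if a joint passes its speed limit or range.

## Working session

There is one attempt and no reset: what is moved stays moved. The work goes in short steps, Python scripts to look and compute and a tool call to move; the robot and the scene stay as the last step left them, time stands still between calls to the robot, and variables do not carry over. Pictures are saved under pics/ and viewed, and the job is handed in when it is done.

Besides the shell and the picture viewer there is one more tool, called after "Emit:" as name(argument=value, ...), one argument or row to a line, values as JSON. play_rows: Moves the arm, as the interface text tells. Its arguments: {"type":"object","properties":{"slide":{"type":"array"},"dr":{"type":"array"},"fingers":{"type":"array"},"grip_force":{"type":"number"}},"required":["slide","dr","fingers"]}

```bash
mkdir -p pics; python3 - <<'E'
from plant import bot,cams
import cv2,numpy as np
print(bot.get_state(), bot.tcp_to_tips)
for n in ["scene","top","wrist"]:
    im=cams.snapshot(n); cv2.imwrite(f"pics/{n}0.png",cv2.cvtColor(im,cv2.COLOR_RGB2BGR)); print(n,cams.calibration(n))
E
```

```text
{'time_s': 0.0, 'qpos': array([ 1.21699348e+00,  3.14235741e-01, -4.80692909e-02,  1.21018759e+00,
        6.12872387e-06,  1.57079029e+00]), 'dq': array([ 0.00148406, -0.00037739, -0.00078773,  0.0011638 ,  0.00067187,
       -0.00027862]), 'effort': array([ 7.57138923e-05, -5.39590037e+01,  3.39749050e+01,  1.89845287e-02,
        9.55442215e-05,  4.95274094e-06]), 'eef_pos': array([0.20768807, 0.56232164, 0.24143301]), 'ee_rot': array([-3.13989636e+00, -6.13895123e-06,  2.78779583e+00]), 'wrist_force': array([ 1.34746016, -0.46782107,  0.11304265]), 'torque': array([-0.02885367,  0.00434371, -0.02006836]), 'opening': 0.9974286092933301} 0.011
scene {'fx': 455.09333610061975, 'fy': 455.09333610061975, 'cx': 320.2169105790122, 'cy': 196.46625222349616, 'extrinsics': array([[-0.87875057,  0.47714601, -0.01136298,  0.40235089],
       [ 0.3859002 ,  0.69629259, -0.60519226, -0.10202891],
       [-0.28085312, -0.53619802, -0.79599825,  1.42053646],
       [ 0.        ,  0.        ,  0.        ,  1.        ]])}
top {'fx': 424.47795594398957, 'fy': 424.47795594398957, 'cx': 316.941668137
[... 160 characters left out ...]
1030640e-02, -8.72623495e-02,
         4.57360218e-01],
       [ 8.72735959e-02, -8.91293794e-05, -9.96184376e-01,
         1.18588063e+00],
       [ 0.00000000e+00,  0.00000000e+00,  0.00000000e+00,
         1.00000000e+00]])}
wrist {'fx': 322.21036062857155, 'fy': 322.21036062857155, 'cx': 322.28973471882114, 'cy': 201.16169238994013, 'tool_from_camera': array([[-1.06387927e-03, -9.47638892e-01, -3.19342134e-01,
         8.18781410e-02],
       [ 9.99999434e-01, -1.01439529e-03, -3.21279978e-04,
        -2.44842255e-04],
       [-1.94817546e-05, -3.19342295e-01,  9.47639435e-01,
        -1.32597765e-01],
       [ 0.00000000e+00,  0.00000000e+00,  0.00000000e+00,
         1.00000000e+00]])}
```

View pics/top0.png

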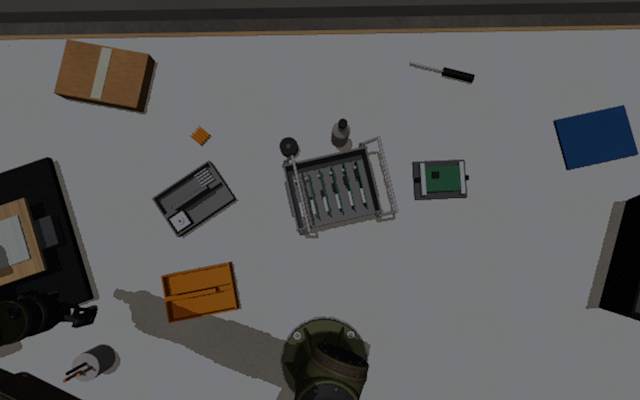

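View pics/scene0.png

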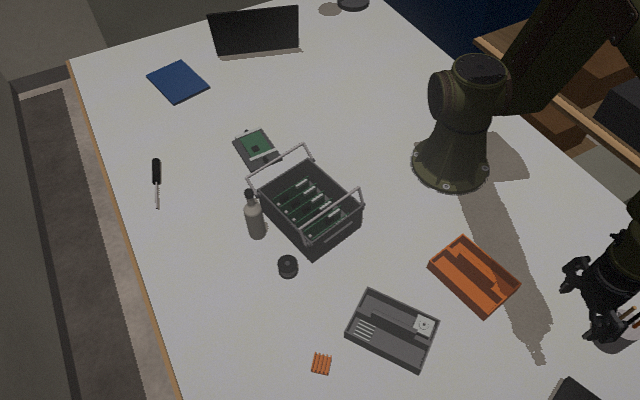

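View pics/wrist0.png

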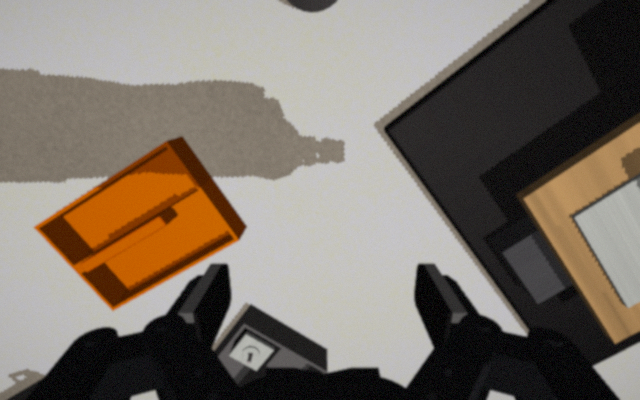

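Top view: the tote is at about (335,190), the left bail near (298,185), the right bail leaning out near (385,177) and the tray at (195,198). I'll zoom in next.

```bash
python3 - <<'E'
import cv2
im=cv2.imread('pics/top0.png'); c=im[100:250,140:420]; c=cv2.convertScaleAbs(c,alpha=1.6)
cv2.imwrite('pics/top0c1.png',cv2.resize(im[125:245,270:410],None,fx=5,fy=5,interpolation=cv2.INTER_CUBIC)*1)
cv2.imwrite('pics/top0c2.png',cv2.resize(cv2.convertScaleAbs(im[150:250,140:250],alpha=1.6),None,fx=6,fy=6,interpolation=cv2.INTER_CUBIC))
im=cv2.imread('pics/scene0.png')
cv2.imwrite('pics/sc0c1.png',cv2.resize(cv2.convertScaleAbs(im[135:265,230:370],alpha=1.5),None,fx=4.5,fy=4.5,interpolation=cv2.INTER_CUBIC))
E
```

```text
(no output)
```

View pics/top0c1.png

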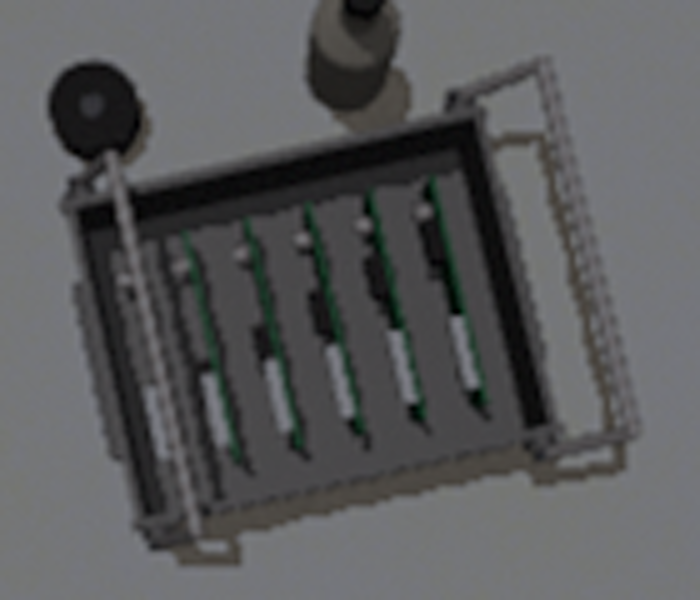

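View pics/top0c2.png

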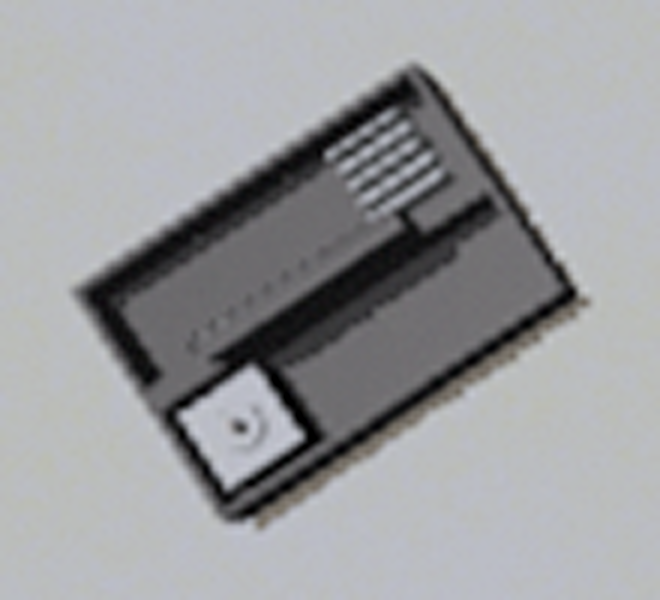

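View pics/sc0c1.png

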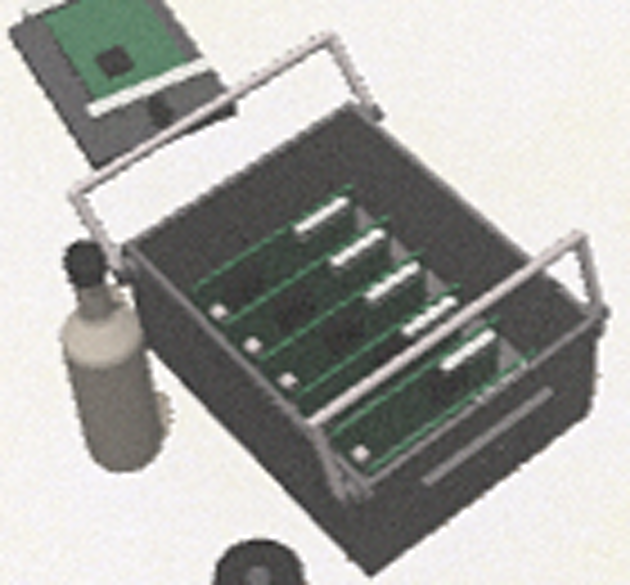

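```bash
cat > h.py <<'E'
import numpy as np, cv2
from plant import bot,cams
from scipy.spatial.transform import Rotation as R
def ray(n,uv):
    c=cams.calibration(n); E=c['extrinsics']; d=np.array([(uv[0]-c['cx'])/c['fx'],(uv[1]-c['cy'])/c['fy'],1])
    return -E[:3,:3].T@E[:3,3], E[:3,:3].T@d
def wray(uv,st):
    c=cams.calibration('wrist'); T=np.eye(4); T[:3,:3]=R.from_euler('xyz',st['ee_rot']).as_matrix(); T[:3,3]=st['eef_pos']
    M=T@c['tool_from_camera']; d=np.array([(uv[0]-c['cx'])/c['fx'],(uv[1]-c['cy'])/c['fy'],1])
    return M[:3,3], M[:3,:3]@d
def onz(r,z): o,d=r; return o+d*(z-o[2])/d[2]
def tri(rs):
    A=np.zeros((3,3));b=np.zeros(3)
    for o,d in rs:
        d=d/np.linalg.norm(d);P=np.eye(3)-np.outer(d,d);A+=P;b+=P@o
    p=np.linalg.solve(A,b); return p,[np.linalg.norm(np.cross(p-o,d/np.linalg.norm(d))) for o,d in rs]
def proj(n,p):
    c=cams.calibration(n);q=c['extrinsics']@np.r_[p,1];return np.array([c['fx']*q[0]/q[2]+c['cx'],c['fy']*q[1]/q[2]+c['cy']])
E
python3 - <<'E'
from h import *
np.set_printoptions(precision=4,suppress=True)
T=lambda x,y:ray('top',(270+x/5-.4,125+y/5-.4)); T2=lambda x,y:ray('top',(140+x/6-.4,150+y/6-.4)); S=lambda x,y:ray('scene',(230+x/4.5-.4,135+y/4.5-.4))
# tote corners
C=np.array([onz(T(*p),.1) for p in [(72,205),(480,110),(550,440),(140,525)]]);print(C,C.mean(0))
print([np.linalg.norm(C[i]-C[(i+1)%4]) for i in range(4)])
e=(C[0]-C[1])+(C[3]-C[2]);print('yaw of tote y', np.arctan2(e[1],e[0])-np.pi/2); e=(C[0]-C[3])+(C[1]-C[2]);print('yaw x', np.arctan2(e[1],e[0]))
Cs=np.array([onz(S(*p),.1) for p in [(372,497),(128,245),(348,105),(602,320)]]);print(Cs,Cs.mean(0))
for a,b in [((110,157),(312,415)),((195,535),(582,238)),((545,62),(75,192)),((630,432),(332,38))]:
    print(tri([T(*a),S(*b)]))
P=np.array([onz(T2(*p),.04) for p in [(80,290),(412,65),(580,295),(230,520)]]);print(P,P.mean(0));print([np.linalg.norm(P[i]-P[(i+1)%4]) for i in range(4)])
e=(P[0]-P[1])+(P[3]-P[2]);print('tray y yaw', np.arctan2(e[1],e[0])-np.pi/2)
for n,p in [('ribend1',onz(T2(225,360),.07)),('ribend2',onz(T2(410,230),.07))]:print(n,p)
E
```

```text
[[ 0.536   0.0981  0.1   ]
 [ 0.5837 -0.121   0.1   ]
 [ 0.4062 -0.1532  0.1   ]
 [ 0.3651  0.064   0.1   ]] [ 0.4728 -0.028   0.1   ]
[np.float64(0.22425486908749656), np.float64(0.18039860724627452), np.float64(0.22111328050729695), np.float64(0.17430587463215116)]
yaw of tote y 0.20062470325631554
yaw x 0.18795044973479336
[[ 0.5381  0.1087  0.1   ]
 [ 0.5846 -0.1196  0.1   ]
 [ 0.4154 -0.1558  0.1   ]
 [ 0.3633  0.0672  0.1   ]] [ 0.4753 -0.0249  0.1   ]
(array([0.5538, 0.0741, 0.1474]), [np.float64(0.0011927203779901702), np.float64(0.0011927203779902352)])
(array([0.3592, 0.0342, 0.1387]), [np.float64(0.00013281201208404064), np.float64(0.00013281201208398795)])
(array([ 0.6024, -0.1522,  0.1266]), [np.float64(0.0008351781610796689), np.float64(0.0008351781610797253)])
(array([ 0.4081, -0.1907,  0.126 ]), [np.float64(0.0002998575827102956), np.float64(0.00029985758271027326)])
[[0.4609 0.4699 0.04  ]
 [0.5642 0.3158 0.04  ]
 [0.4546 0.237  0.04  ]
 [0.353  0.3988 0.04  ]] [0.4582 0.3554 0.04  ]
[np.float64(0.18554693578692902), np.float64(0.13505389148271923), np.float64(0.1910235636538836), np.float64(0.1292240546281336)]
tray y yaw 0.575431849304322
ribend1 [0.4252 0.3921 0.07  ]
ribend2 [0.483  0.3086 0.07  ]
```

```bash
python3 - <<'E'
from h import *
np.set_printoptions(precision=4,suppress=True)
T=lambda x,y:ray('top',(270+x/5-.4,125+y/5-.4)); T2=lambda x,y:ray('top',(140+x/6-.4,150+y/6-.4))
S=lambda x,y:ray('scene',(230+x/4.5-.4,135+y/4.5-.4))
def fr(p,c,y): 
    d=p[:2]-c; return np.array([d[0]*np.cos(y)+d[1]*np.sin(y),-d[0]*np.sin(y)+d[1]*np.cos(y)])
tr=np.array([.4577,.3552]); to=np.array([.474,-.027])
print('motor',fr(onz(T2(240,425),.042),tr,.575),'hs',fr(onz(T2(388,165),.026),tr,.575))
print('rib',fr(onz(T2(225,360),.07),tr,.575),fr(onz(T2(410,230),.07),tr,.575))
b=onz(T(362,5),.19);print('bottle top',b,fr(b,to,.2)); b=onz(S(120,440),.0);print('bottle base',b,fr(b,to,.2)); b=onz(T(93,100),.038);print('spool',b,fr(b,to,.2))
E
```

```text
motor [-0.0301  0.0657] hs [ 0.0381 -0.0541]
rib [-0.0072  0.0486] [-0.0041 -0.0529]
bottle top [ 0.6188 -0.0534  0.19  ] [ 0.1367 -0.0547]
bottle base [ 0.6301 -0.0582  0.    ] [ 0.1468 -0.0616]
spool [0.606  0.0904 0.038 ] [0.1527 0.0888]
```

Emit:
play_rows(
  slide=[
    [-392,-381,40],
    [-392,-381,40],
    [-392,-381,40],
    [-392,-381,40],
    [-392,-381,40],
    [-392,-381,40],
    [-392,-381,40],
    [-392,-381,40],
    [-392,-381,40],
    [-392,-381,40],
    [-392,-381,40],
    [-392,-381,40],
    [-392,-381,40],
    [-392,-381,40],
    [-392,-381,40],
    [-392,-381,40],
    [-392,-381,40],
    [-392,-381,40],
  ],
  dr=[
    [0,0,9.7],
    [0,0,9.7],
    [0,0,9.7],
    [0,0,9.7],
    [0,0,9.7],
    [0,0,9.7],
    [0,0,9.7],
    [0,0,9.7],
    [0,0,9.7],
    [0,0,9.7],
    [0,0,9.7],
    [0,0,9.7],
    [0,0,9.7],
    [0,0,9.7],
    [0,0,9.7],
    [0,0,9.7],
    [0,0,9.7],
    [0,0,9.7],
  ],
  fingers=[-1,-1,-1,-1,-1,-1,-1,-1,-1,-1,-1,-1,-1,-1,-1,-1,-1,-1],
)

```text
time_s: 1.65
eef_pos: [0.4431, 0.071, 0.2023]
ee_rot: [-3.142, -0.0, 1.774]
wrist_force: [-0.0, 0.1, -0.6]
opening: 0.001
```

```bash
cat >> h.py <<'E'
TO=np.array([.474,-.027]);TY=.2
def tote(x,y,z): return np.array([TO[0]+x*np.cos(TY)-y*np.sin(TY),TO[1]+x*np.sin(TY)+y*np.cos(TY),z])
def sl(p,st=None,cur=None):
    st=st or bot.get_state(); M=R.from_euler('xyz',st['ee_rot']).as_matrix(); return np.round(M.T@(np.array(p)-st['eef_pos'])*1000,1)
E
python3 - <<'E'
from h import *
print(bot.get_state()['eef_pos'],bot.get_state()['ee_rot'])
for y,z in [(.087,.153),(.083,.144),(.078,.140),(.070,.135),(.062,.127),(.057,.118),(.053,.112),(.051,.108),(.050,.105)]: print(y,z,sl(tote(-.005,y,z+.011)))
for n in ['top','wrist','scene']: cv2.imwrite(f'pics/{n}1.png',cv2.cvtColor(cams.snapshot(n),cv2.COLOR_RGB2BGR))
im=cv2.imread('pics/scene1.png');cv2.imwrite('pics/sc1c.png',cv2.resize(cv2.convertScaleAbs(im[60:265,200:400],alpha=1.5),None,fx=2.9,fy=2.9))
E
```

```text
[0.44308069 0.07095192 0.20234709] [-3.14150702e+00 -3.30473753e-04  1.77433340e+00]
0.087 0.153 [-15.2   5.8  38.3]
0.083 0.144 [-19.2   5.8  47.3]
0.078 0.14 [-24.2   5.8  51.3]
0.07 0.135 [-32.2   5.7  56.3]
0.062 0.127 [-40.2   5.7  64.3]
0.057 0.118 [-45.2   5.7  73.3]
0.053 0.112 [-49.2   5.7  79.3]
0.051 0.108 [-51.2   5.7  83.3]
0.05 0.105 [-52.2   5.7  86.3]
```

View pics/wrist1.png

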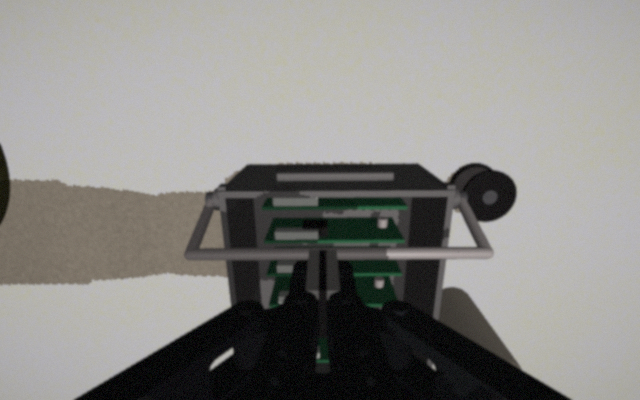

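View pics/sc1c.png

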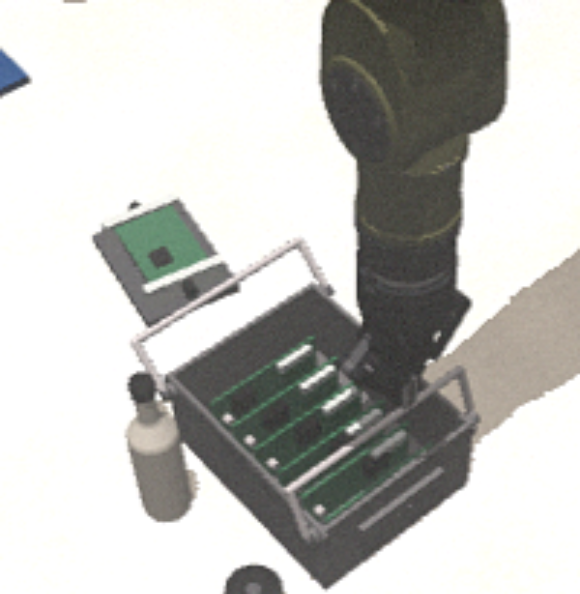

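The wrist view shows the left bar level across row 254 (columns 187–492), so the yaw is square. I'll press the left bail down along its arc.

Emit:
play_rows(
  slide=[
    [-15,6,20],
    [-15,6,38],
    [-19,6,46],
    [-24,6,51],
    [-32,6,56],
    [-36,6,60],
    [-40,6,64],
    [-43,6,69],
    [-45,6,73],
    [-49,6,79],
    [-51,6,83],
    [-52,6,85],
    [-52,6,85],
    [-52,6,85],
  ],
  dr=[
    [0,0,0],
    [0,0,0],
    [0,0,0],
    [0,0,0],
    [0,0,0],
    [0,0,0],
    [0,0,0],
    [0,0,0],
    [0,0,0],
    [0,0,0],
    [0,0,0],
    [0,0,0],
    [0,0,0],
    [0,0,0],
  ],
  fingers=[-1,-1,-1,-1,-1,-1,-1,-1,-1,-1,-1,-1,-1,-1],
)

```text
time_s: 2.97
eef_pos: [0.46, 0.0211, 0.1185]
ee_rot: [3.141, -0.003, 1.773]
wrist_force: [-4.8, 1.5, 17.6]
opening: 0.001
```

```bash
python3 - <<'E'
from h import *
print(bot.get_state())
for n in ['wrist','scene']: cv2.imwrite(f'pics/{n}2.png',cv2.cvtColor(cams.snapshot(n),cv2.COLOR_RGB2BGR))
im=cv2.imread('pics/scene2.png');a=cv2.resize(cv2.convertScaleAbs(im[120:265,220:380],alpha=1.5),None,fx=3,fy=3);b=cv2.resize(cv2.imread('pics/wrist2.png'),None,fx=.5,fy=.5)
cv2.imwrite('pics/c2.png',a)
E
```

```text
{'time_s': 2.9667, 'qpos': array([ 0.04375043,  0.14533256, -0.56076906,  0.86408016,  0.00287932,
        1.41262325]), 'dq': array([ 0.00186512, -0.00075781, -0.0017269 , -0.0016472 , -0.001392  ,
        0.00097635]), 'effort': array([-1.44121103e+00, -3.21069503e+01,  2.65739983e+01, -2.21716091e+00,
       -9.69484337e-01, -7.16454961e-03]), 'eef_pos': array([0.45996349, 0.02105843, 0.11847376]), 'ee_rot': array([ 3.14053224e+00, -2.74657401e-03,  1.77272218e+00]), 'wrist_force': array([-4.76097037,  1.45555628, 17.57240231]), 'torque': array([ 0.610538  ,  1.13584298, -0.0095825 ]), 'opening': 0.001432806960363904}
```

View pics/c2.png

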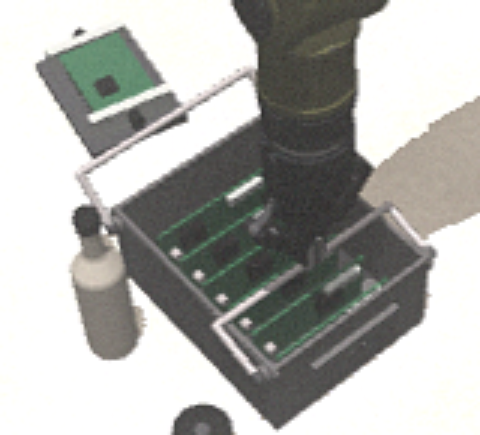

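View pics/wrist2.png

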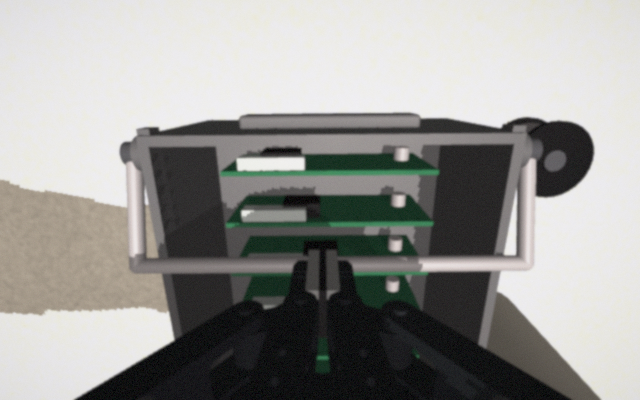

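The left bail is home: tip at z 0.1075 with 17.6 N against the stop. Next is the right one: rise, go over, and come down beyond its bar.

```bash
python3 - <<'E'
from h import *
for y,z in [(.050,.19),(-.187,.19),(-.187,.112),(-.16,.112),(-.073,.112),(-.083,.112),(-.083,.16),(-.055,.16)]: print(y,z,sl(tote(-.005,y,z+.011)))
E
```

```text
0.05 0.19 [  0.3  -0.7 -82.5]
-0.187 0.19 [-236.7   -1.2  -83.2]
-0.187 0.112 [-236.9   -1.3   -5.2]
-0.16 0.112 [-209.9   -1.2   -5.1]
-0.073 0.112 [-122.9   -1.1   -4.9]
-0.083 0.112 [-132.9   -1.1   -4.9]
-0.083 0.16 [-132.8   -1.   -52.9]
-0.055 0.16 [-104.8   -1.   -52.8]
```

Emit:
play_rows(
  slide=[
    [0,0,-40],
    [0,0,-82],
    [-40,0,-82],
    [-80,0,-82],
    [-120,0,-82],
    [-160,0,-82],
    [-200,0,-82],
    [-237,0,-82],
    [-237,0,-82],
    [-237,0,-45],
    [-237,0,-8],
    [-237,0,-8],
  ],
  dr=[
    [0,0,0],
    [0,0,0],
    [0,0,0],
    [0,0,0],
    [0,0,0],
    [0,0,0],
    [0,0,0],
    [0,0,0],
    [0,0,0],
    [0,0,0],
    [0,0,0],
    [0,0,0],
  ],
  fingers=[-1,-1,-1,-1,-1,-1,-1,-1,-1,-1,-1,-1],
)

```text
time_s: 4.07
eef_pos: [0.5022, -0.21, 0.1184]
ee_rot: [-3.132, -0.007, 1.772]
wrist_force: [-1.6, 0.4, -0.2]
opening: -0.001
```

```bash
python3 - <<'E'
from h import *
st=bot.get_state();print(st['eef_pos'],st['ee_rot'],st['wrist_force'])
for y,z in [(-.16,.112),(-.073,.112)]: print(y,z,sl(tote(-.005,y,z+.011)))
for n in ['wrist','scene']: cv2.imwrite(f'pics/{n}3.png',cv2.cvtColor(cams.snapshot(n),cv2.COLOR_RGB2BGR))
im=cv2.imread('pics/scene3.png');a=cv2.resize(cv2.convertScaleAbs(im[90:265,200:380],alpha=1.5),None,fx=3,fy=3)
cv2.imwrite('pics/c3.png',a)
E
```

```text
[ 0.50224728 -0.20998099  0.11843385] [-3.13237506 -0.00712468  1.77181452] [-1.60580846  0.39610631 -0.19189672]
-0.16 0.112 [25.   3.7 -4.4]
-0.073 0.112 [112.    3.7  -3.8]
```

View pics/c3.png

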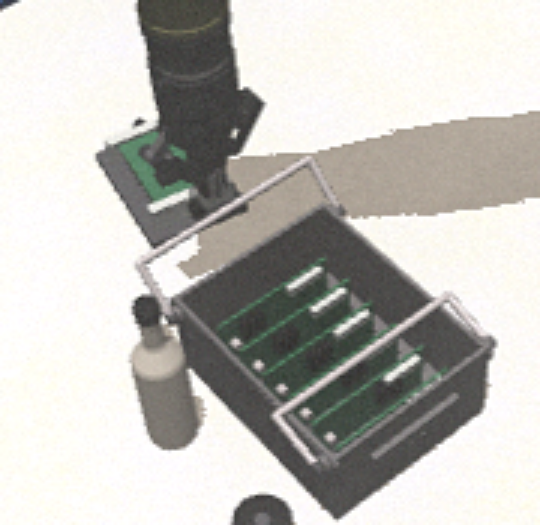

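View pics/wrist3.png

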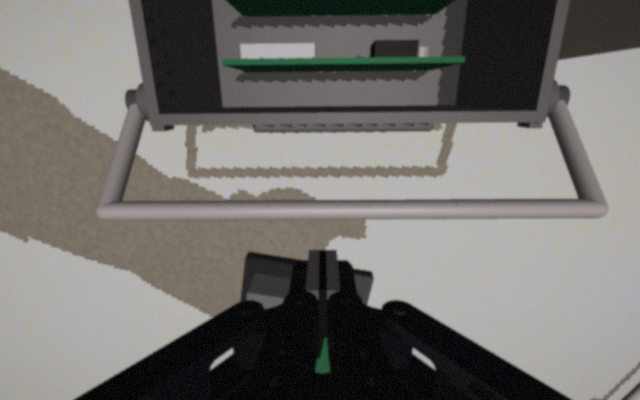

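The tip is beyond and below the bar, which sits at row 210 in the wrist view. I'll push inward, back off, rise, then press down.

Emit:
play_rows(
  slide=[
    [8,2,-4],
    [16,2,-5],
    [24,2,-5],
    [34,2,-5],
    [44,2,-5],
    [54,2,-5],
    [64,2,-5],
    [74,2,-5],
    [84,2,-5],
    [94,2,-5],
    [104,2,-5],
    [112,2,-5],
    [112,2,-5],
  ],
  dr=[
    [0,0,0],
    [0,0,0],
    [0,0,0],
    [0,0,0],
    [0,0,0],
    [0,0,0],
    [0,0,0],
    [0,0,0],
    [0,0,0],
    [0,0,0],
    [0,0,0],
    [0,0,0],
    [0,0,0],
  ],
  fingers=[-1,-1,-1,-1,-1,-1,-1,-1,-1,-1,-1,-1,-1],
)

```text
time_s: 5.25
eef_pos: [0.4859, -0.1013, 0.1297]
ee_rot: [-3.14, 0.001, 1.773]
wrist_force: [0.4, -3.5, -2.4]
opening: -0.002
```

```bash
python3 - <<'E'
from h import *
st=bot.get_state();print(st['eef_pos'],st['ee_rot'],st['wrist_force'])
for y,z in [(-.083,.115),(-.083,.155),(-.057,.155),(-.057,.13),(-.053,.115),(-.05,.107)]: print(y,z,sl(tote(-.005,y,z+.011)))
for n in ['wrist','scene']: cv2.imwrite(f'pics/{n}4.png',cv2.cvtColor(cams.snapshot(n),cv2.COLOR_RGB2BGR))
im=cv2.imread('pics/scene4.png');a=cv2.resize(cv2.convertScaleAbs(im[90:265,200:380],alpha=1.5),None,fx=3,fy=3)
cv2.imwrite('pics/c4.png',a)
E
```

```text
[ 0.48585931 -0.10133792  0.12968953] [-3.13973872e+00  1.06420057e-03  1.77298567e+00] [ 0.37779125 -3.50202182 -2.36146699]
-0.083 0.115 [-7.8 -1.9  3.7]
-0.083 0.155 [ -7.8  -1.9 -36.3]
-0.057 0.155 [ 18.2  -1.9 -36.3]
-0.057 0.13 [ 18.2  -1.8 -11.3]
-0.053 0.115 [22.2 -1.8  3.7]
-0.05 0.107 [25.2 -1.8 11.7]
```

View pics/c4.png

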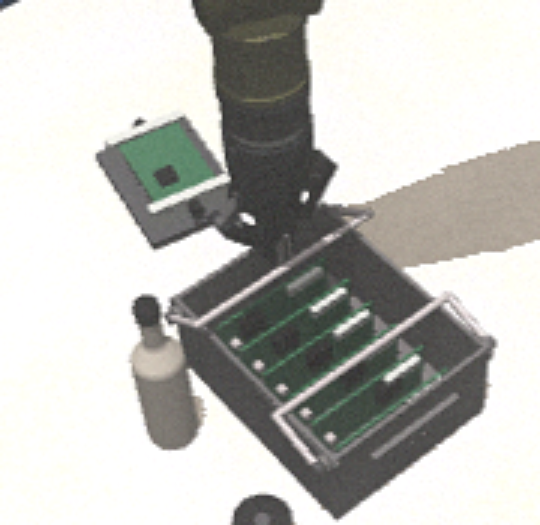

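View pics/wrist4.png

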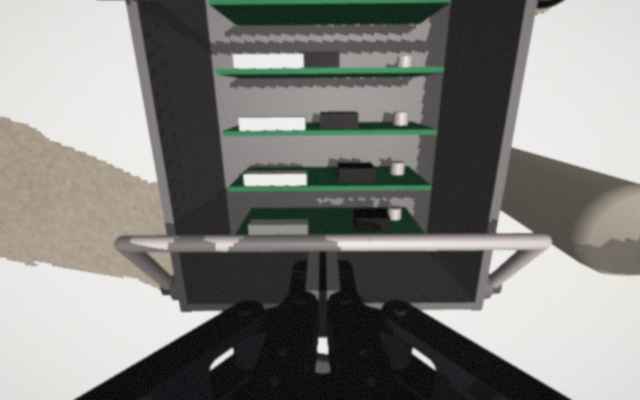

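Emit:
play_rows(
  slide=[
    [-8,0,0],
    [-8,0,-36],
    [-8,0,-38],
    [10,0,-38],
    [18,0,-38],
    [18,0,-36],
    [18,0,-20],
    [18,0,-10],
    [20,0,-3],
    [22,0,3],
    [24,0,8],
    [25,0,11],
    [25,0,12.5],
    [25,0,12.5],
  ],
  dr=[
    [0,0,0],
    [0,0,0],
    [0,0,0],
    [0,0,0],
    [0,0,0],
    [0,0,0],
    [0,0,0],
    [0,0,0],
    [0,0,0],
    [0,0,0],
    [0,0,0],
    [0,0,0],
    [0,0,0],
    [0,0,0],
  ],
  fingers=[-1,-1,-1,-1,-1,-1,-1,-1,-1,-1,-1,-1,-1,-1],
)

```text
time_s: 6.52
eef_pos: [0.4815, -0.0776, 0.1187]
ee_rot: [-3.141, -0.0, 1.772]
wrist_force: [-5.4, 1.9, 10.9]
opening: 0.003
```

```bash
python3 - <<'E'
from h import *
st=bot.get_state();print(st['eef_pos'],st['ee_rot'],st['wrist_force'])
for n in ['wrist','scene']: cv2.imwrite(f'pics/{n}5.png',cv2.cvtColor(cams.snapshot(n),cv2.COLOR_RGB2BGR))
im=cv2.imread('pics/scene5.png');a=cv2.resize(cv2.convertScaleAbs(im[90:265,200:380],alpha=1.5),None,fx=3,fy=3)
cv2.imwrite('pics/c5.png',a)
E
```

```text
[ 0.4815245  -0.07760792  0.11866809] [-3.14132308e+00 -2.29131997e-05  1.77216395e+00] [-5.40994718  1.94317187 10.88482437]
```

View pics/c5.png

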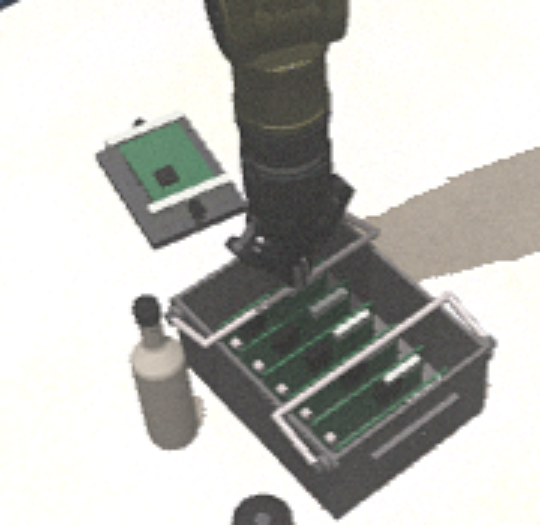

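Both bails are home: tip at 0.1077 with 10.9 N on the right stop. Next I'll go over to the tray.

```bash
python3 - <<'E'
from h import *
print(sl([.458,.355,.24]))
E
```

```text
[ 428.6   63.5 -121.3]
```

Emit:
play_rows(
  slide=[
    [0,0,-40],
    [0,0,-80],
    [0,0,-121],
    [41,6,-121],
    [82,12,-121],
    [429,63,-121],
    [429,63,-121],
    [429,63,-121],
    [429,63,-121],
    [429,63,-121],
    [429,63,-121],
    [429,63,-121],
    [429,63,-121],
    [429,63,-121],
    [429,63,-121],
    [429,63,-121],
    [429,63,-121],
  ],
  dr=[
    [0,0,0],
    [0,0,0],
    [0,0,0],
    [0,0,-1],
    [0,0,-2],
    [0,0,-3.57],
    [0,0,-3.57],
    [0,0,-3.57],
    [0,0,-3.57],
    [0,0,-3.57],
    [0,0,-3.57],
    [0,0,-3.57],
    [0,0,-3.57],
    [0,0,-3.57],
    [0,0,-3.57],
    [0,0,-3.57],
    [0,0,-3.57],
  ],
  fingers=[-1,-1,-1,-1,0,0,0,0,0,0,0,0,0,0,0,0,0],
)

```text
time_s: 8.03
eef_pos: [0.4578, 0.3544, 0.2385]
ee_rot: [-3.141, 0.001, 2.146]
wrist_force: [-0.1, -0.1, 0.5]
opening: 0.503
```

```bash
python3 - <<'E'
from h import *
st=bot.get_state();print(st['time_s'],st['eef_pos'],st['ee_rot'],st['wrist_force'],st['opening'])
for n in ['wrist','top','scene']: cv2.imwrite(f'pics/{n}6.png',cv2.cvtColor(cams.snapshot(n),cv2.COLOR_RGB2BGR))
im=cv2.imread('pics/top6.png');a=cv2.resize(cv2.convertScaleAbs(im[120:250,250:420],alpha=1.5),None,fx=4,fy=4)
cv2.imwrite('pics/c6.png',a)
E
```

```text
8.0333 [0.45777799 0.35442515 0.23853734] [-3.14087691e+00  8.68676461e-04  2.14567892e+00] [-0.1040938  -0.0725401   0.52468905] 0.5032839965418783
```

View pics/wrist6.png

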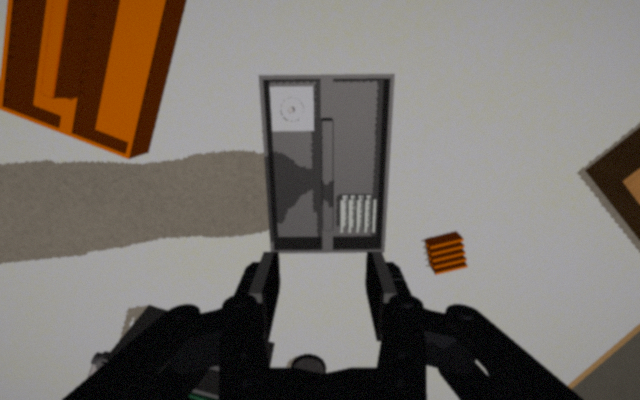

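View pics/c6.png

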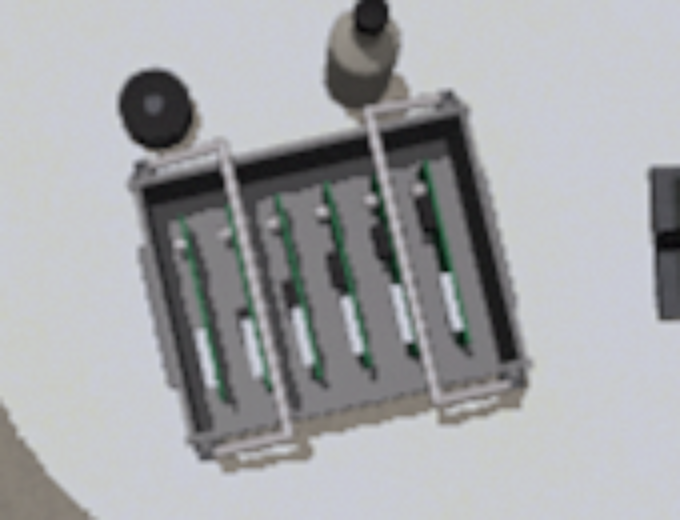

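```bash
python3 - <<'E'
from h import *
np.set_printoptions(precision=4,suppress=True)
T=lambda x,y:ray('top',(250+x/4-.4,120+y/4-.4))
B=np.array([onz(T(*p),.104) for p in [(225,145),(290,435),(373,107),(437,405)]]);print(B,B.mean(0));
for a,b in((0,1),(2,3)):e=B[a]-B[b];print(np.linalg.norm(e),np.arctan2(e[1],e[0]))
e=B[0]+B[1]-B[2]-B[3];print(np.linalg.norm(e)/2,np.arctan2(e[1],e[0])-np.pi/2)
st=bot.get_state()
C=np.array([onz(wray(p,st),.04) for p in [(261,76),(394,75),(385,251),(271,251)]]);print(C,C.mean(0));print([np.linalg.norm(C[i]-C[(i+1)%4]) for i in range(4)])
e=C[0]+C[1]-C[2]-C[3];print('tray y yaw',np.arctan2(e[1],e[0])-np.pi/2)
r=np.array([onz(wray(p,st),.07) for p in [(327,118.5),(328,231)]]);e=r[0]-r[1];print(r,r.mean(0),np.linalg.norm(e),np.arctan2(e[1],e[0])-np.pi/2)
M=R.from_euler('xyz',st['ee_rot']).as_matrix()
print('in tool',[M.T@(q-st['eef_pos'])*1000 for q in [r.mean(0),C.mean(0)]])
print('motor',M.T@(onz(wray((292,109),st),.042)-r.mean(0)),'hs',M.T@(onz(wray((357,214),st),.026)-r.mean(0)))
E
```

```text
[[ 0.5606  0.0393  0.104 ]
 [ 0.3672 -0.0005  0.104 ]
 [ 0.5846 -0.0599  0.104 ]
 [ 0.3852 -0.0975  0.104 ]] [ 0.4744 -0.0296  0.104 ]
0.19745913206994448 0.2029980590113294
0.20287418161745918 0.18645386487187282
0.10027422999164176 0.21088041756872578
[[0.3562 0.4034 0.04  ]
 [0.463  0.4733 0.04  ]
 [0.5673 0.3169 0.04  ]
 [0.4575 0.2462 0.04  ]] [0.461  0.3599 0.04  ]
[np.float64(0.12763401734171861), np.float64(0.1880076667220314), np.float64(0.13060213954622235), np.float64(0.18705531304498074)]
tray y yaw 0.5806483423894222
[[0.4295 0.4061 0.07  ]
 [0.4911 0.3133 0.07  ]] [0.4603 0.3597 0.07  ] 0.11140641380688769 0.5860899606246353
in tool [array([  3.7723,   4.979 , 168.9622]), array([  3.5739,   5.7022, 198.9623])]
motor [ 0.0627 -0.0348  0.028 ] hs [-0.054   0.0347  0.044 ]
```

Measurements agree: tray centre (0.4605, 0.360) from both the rib and the corners, yaw 0.583; tote centre (0.474, −0.029), yaw 0.20. I'll grip 17 mm off the rib's middle, toward the heavier motor.

Emit:
play_rows(
  slide=[
    [21,5,30],
    [21,5,70],
    [21,5,110],
    [21,5,140],
    [21,5,160],
    [21,5,175],
    [21,5,185],
    [21,5,192],
    [21,5,192],
    [21,5,192],
  ],
  dr=[
    [0,0,-0.08],
    [0,0,-0.08],
    [0,0,-0.08],
    [0,0,-0.08],
    [0,0,-0.08],
    [0,0,-0.08],
    [0,0,-0.08],
    [0,0,-0.08],
    [0,0,-0.08],
    [0,0,-0.08],
  ],
  fingers=[0,0,0,0,0,0,0,0,0,0],
)

```text
time_s: 9.02
eef_pos: [0.4511, 0.3755, 0.0475]
ee_rot: [3.141, -0.0, 2.154]
wrist_force: [0.3, -1.0, -0.2]
opening: 0.499
```

```bash
python3 - <<'E'
from h import *
st=bot.get_state();print(st['time_s'],st['eef_pos'],st['ee_rot'],st['wrist_force'],st['opening'])
cv2.imwrite(f'pics/wrist7.png',cv2.cvtColor(cams.snapshot('wrist'),cv2.COLOR_RGB2BGR))
E
```

```text
9.0167 [0.45113463 0.37551723 0.04745495] [ 3.14079617e+00 -3.18988940e-05  2.15361673e+00] [ 0.27822894 -1.04244882 -0.19399167] 0.49897031164870576
```

View pics/wrist7.png

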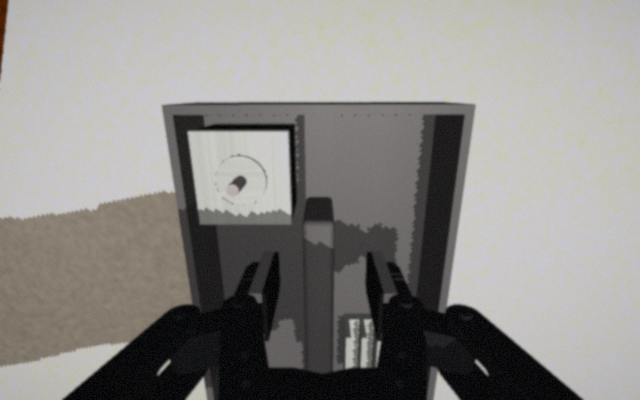

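The rib (columns 303–334) lies between the pads and is clear of the motor. I'll close and lift a little.

Emit:
play_rows(
  slide=[
    [0,0,0],
    [0,0,0],
    [0,0,0],
    [0,0,0],
    [0,0,0],
    [0,0,0],
    [0,0,0],
    [0,0,0],
    [0,0,-2],
    [0,0,-5],
    [0,0,-10],
    [0,0,-16],
    [0,0,-24],
    [0,0,-30],
    [0,0,-30],
    [0,0,-30],
  ],
  dr=[
    [0,0,0],
    [0,0,0],
    [0,0,0],
    [0,0,0],
    [0,0,0],
    [0,0,0],
    [0,0,0],
    [0,0,0],
    [0,0,0],
    [0,0,0],
    [0,0,0],
    [0,0,0],
    [0,0,0],
    [0,0,0],
    [0,0,0],
    [0,0,0],
  ],
  fingers=[-0.5,-0.7,-1,-1,-1,-1,-1,-1,-1,-1,-1,-1,-1,-1,-1,-1],
  grip_force=80,
)

```text
time_s: 10.4
eef_pos: [0.4511, 0.376, 0.0776]
ee_rot: [3.14, -0.0, 2.154]
wrist_force: [0.1, -0.8, -4.5]
opening: 0.129
```

```bash
python3 - <<'E'
from h import *
st=bot.get_state();print(st['time_s'],st['eef_pos'],st['ee_rot'],st['wrist_force'],st['torque'],st['opening'])
for n in['wrist','scene']:cv2.imwrite(f'pics/{n}8.png',cv2.cvtColor(cams.snapshot(n),cv2.COLOR_RGB2BGR))
im=cv2.imread('pics/scene8.png');cv2.imwrite('pics/c8.png',cv2.resize(cv2.convertScaleAbs(im[200:400,280:520],alpha=1.5),None,fx=2.5,fy=2.5))
E
```

```text
10.4 [0.45108245 0.37598431 0.07756151] [ 3.14007121e+00 -1.62193094e-04  2.15423838e+00] [ 0.10854792 -0.84117776 -4.46879086] [ 0.02715618 -0.00169471  0.00703529] 0.12918822101322114
```

View pics/wrist8.png

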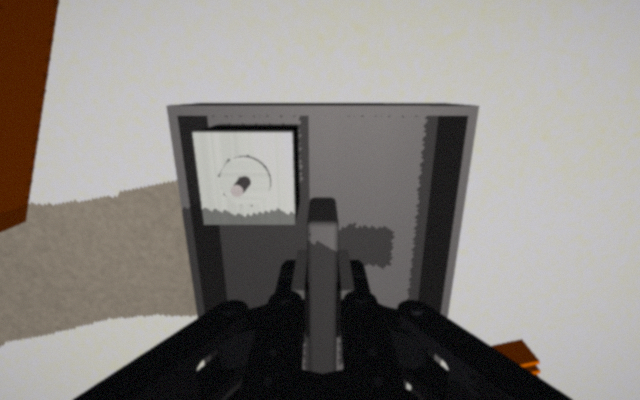

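View pics/c8.png

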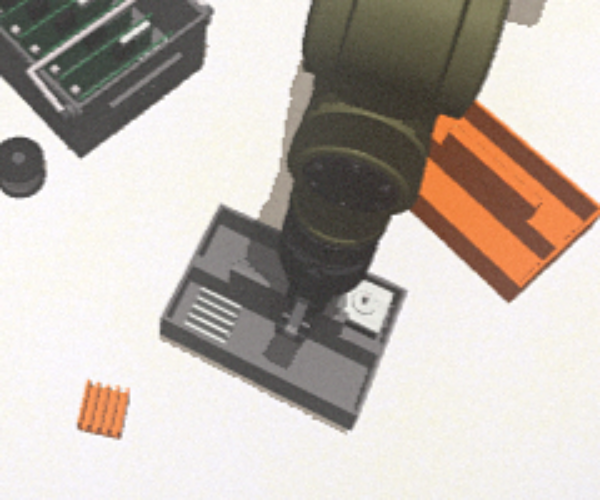

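The lift is level (−4.5 N, moment about 0.03 N m) and the motor and heatsink are in place. I'll raise it and carry it over gently.

Emit:
play_rows(
  slide=[
    [0,0,-6],
    [0,0,-18],
    [0,0,-36],
    [0,0,-58],
    [0,0,-80],
    [0,0,-102],
    [0,0,-118],
    [0,0,-130],
    [-4,-2,-135],
    [-12,-7,-137],
    [-25,-15,-137],
    [-42,-25,-137],
    [-60,-36,-137],
    [-78,-46,-137],
    [-96,-57,-137],
    [-114,-67,-137],
    [-132,-78,-137],
    [-150,-89,-137],
    [-168,-99,-137],
    [-186,-110,-137],
  ],
  dr=[
    [0,0,0],
    [0,0,0],
    [0,0,0],
    [0,0,0],
    [0,0,0],
    [0,0,0.1],
    [0,0,0.3],
    [0,0,0.6],
    [0,0,0.9],
    [0,0,1.2],
    [0,0,1.5],
    [0,0,1.8],
    [0,0,2.1],
    [0,0,2.4],
    [0,0,2.7],
    [0,0,3.0],
    [0,0,3.2],
    [0,0,3.4],
    [0,0,3.55],
    [0,0,3.66],
  ],
  fingers=[-1,-1,-1,-1,-1,-1,-1,-1,-1,-1,-1,-1,-1,-1,-1,-1,-1,-1,-1,-1],
)

```text
time_s: 12.17
eef_pos: [0.4598, 0.1571, 0.2125]
ee_rot: [-3.139, 0.001, 1.768]
wrist_force: [0.0, 0.1, -4.3]
opening: 0.127
```

```bash
python3 - <<'E'
from h import *
print(bot.get_state()['ee_rot'],sl([.4704,-.0109,.2]))
E
```

```text
[-3.13922417e+00  8.62686832e-04  1.76824057e+00] [-166.8  -22.6   12.7]
```

Emit:
play_rows(
  slide=[
    [-16,-2,0],
    [-32,-4,0],
    [-50,-7,1],
    [-68,-9,2],
    [-86,-11,4],
    [-102,-13,6],
    [-116,-15,8],
    [-128,-17,10],
    [-138,-19,12],
    [-146,-20,12],
    [-152,-21,12],
    [-156,-21,12],
    [-158,-21,12],
    [-158,-21,12],
    [-158,-21,12],
    [-158,-21,12],
  ],
  dr=[
    [0,0,0],
    [0,0,0],
    [0,0,0],
    [0,0,0],
    [0,0,0],
    [0,0,0],
    [0,0,0],
    [0,0,0],
    [0,0,0],
    [0,0,0],
    [0,0,0],
    [0,0,0],
    [0,0,0],
    [0,0,0],
    [0,0,0],
    [0,0,0],
  ],
  fingers=[-1,-1,-1,-1,-1,-1,-1,-1,-1,-1,-1,-1,-1,-1,-1,-1],
)

```text
time_s: 13.5
eef_pos: [0.4721, 0.0011, 0.2019]
ee_rot: [3.141, -0.0, 1.772]
wrist_force: [-0.3, 0.2, -5.2]
opening: 0.131
```

```bash
python3 - <<'E'
from h import *
st=bot.get_state();print(st['time_s'],st['eef_pos'],st['ee_rot'],st['wrist_force'],st['torque'],st['opening'],sl([.4704,-.0109,.1555]))
for n in['wrist','scene','top']:cv2.imwrite(f'pics/{n}9.png',cv2.cvtColor(cams.snapshot(n),cv2.COLOR_RGB2BGR))
im=cv2.imread('pics/scene9.png');cv2.imwrite('pics/c9.png',cv2.resize(cv2.convertScaleAbs(im[80:280,200:400],alpha=1.5),None,fx=2.7,fy=2.7))
im=cv2.imread('pics/top9.png');cv2.imwrite('pics/t9.png',cv2.resize(cv2.convertScaleAbs(im[110:250,250:420],alpha=1.5),None,fx=4,fy=4))
E
```

```text
13.5 [0.47213442 0.00114701 0.20185198] [ 3.14147643e+00 -2.26915882e-04  1.77159165e+00] [-0.32170719  0.20942619 -5.15639358] [ 0.00291655 -0.00806203 -0.02010006] 0.13056622465331041 [-11.5  -4.1  46.3]
```

View pics/c9.png

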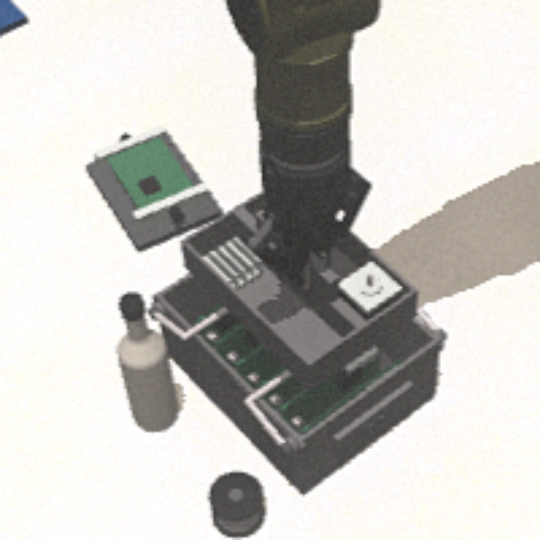

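View pics/t9.png

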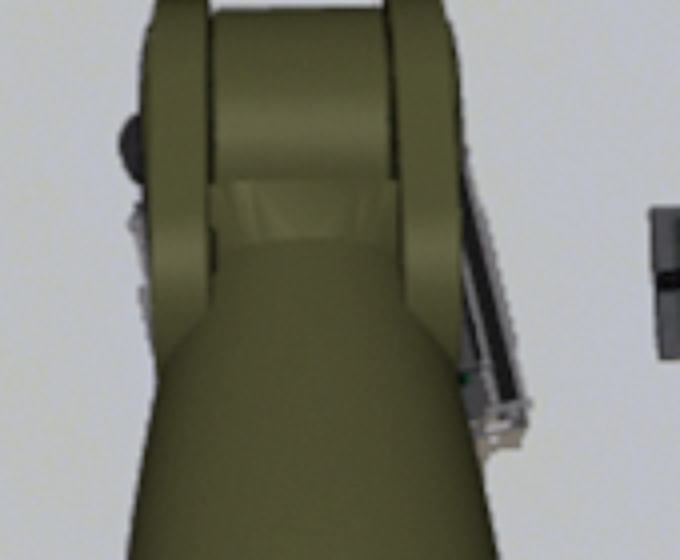

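View pics/wrist9.png

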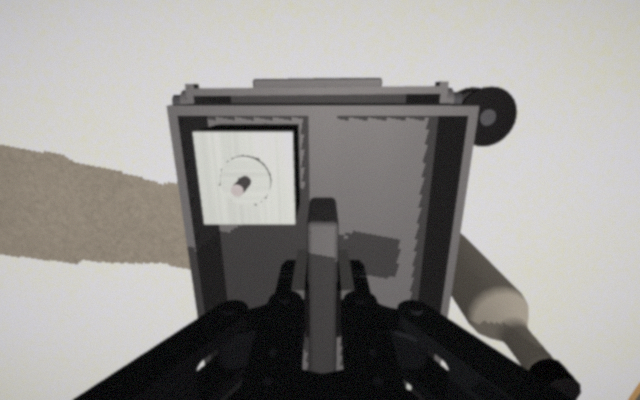

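The tray hangs level and square over the tote, with 11.5 mm left along it and 4 mm across. I'll correct that and lower slowly.

Emit:
play_rows(
  slide=[
    [-5,-2,0],
    [-11.5,-4,0],
    [-11.5,-4,2],
    [-11.5,-4,7],
    [-11.5,-4,14],
    [-11.5,-4,21],
    [-11.5,-4,28],
    [-11.5,-4,33],
    [-11.5,-4,37],
    [-11.5,-4,40],
    [-11.5,-4,42],
    [-11.5,-4,43],
    [-11.5,-4,44],
    [-11.5,-4,44.5],
    [-11.5,-4,44.5],
  ],
  dr=[
    [0,0,0],
    [0,0,0],
    [0,0,0],
    [0,0,0],
    [0,0,0],
    [0,0,0],
    [0,0,0],
    [0,0,0],
    [0,0,0],
    [0,0,0],
    [0,0,0],
    [0,0,0],
    [0,0,0],
    [0,0,0],
    [0,0,0],
  ],
  fingers=[-1,-1,-1,-1,-1,-1,-1,-1,-1,-1,-1,-1,-1,-1,-1],
)

```text
time_s: 14.9
eef_pos: [0.4706, -0.0114, 0.1574]
ee_rot: [3.141, 0.0, 1.771]
wrist_force: [0.0, -0.4, -5.2]
opening: 0.123
```

```bash
python3 - <<'E'
from h import *
st=bot.get_state();print(st['time_s'],st['eef_pos'],st['ee_rot'],st['wrist_force'],st['torque'],sl([.4704,-.0109,.1555]))
for n in['scene']:cv2.imwrite(f'pics/{n}10.png',cv2.cvtColor(cams.snapshot(n),cv2.COLOR_RGB2BGR))
im=cv2.imread('pics/scene10.png');cv2.imwrite('pics/c10.png',cv2.resize(cv2.convertScaleAbs(im[120:270,230:380],alpha=1.5),None,fx=3.8,fy=3.8))
E
```

```text
14.9 [ 0.47056184 -0.01136185  0.15742931] [3.14132847e+00 1.11468676e-04 1.77100481e+00] [ 0.00576384 -0.35893477 -5.16475071] [ 0.0563192  -0.01693316 -0.06137104] [ 0.5 -0.1  1.9]
```

View pics/c10.png

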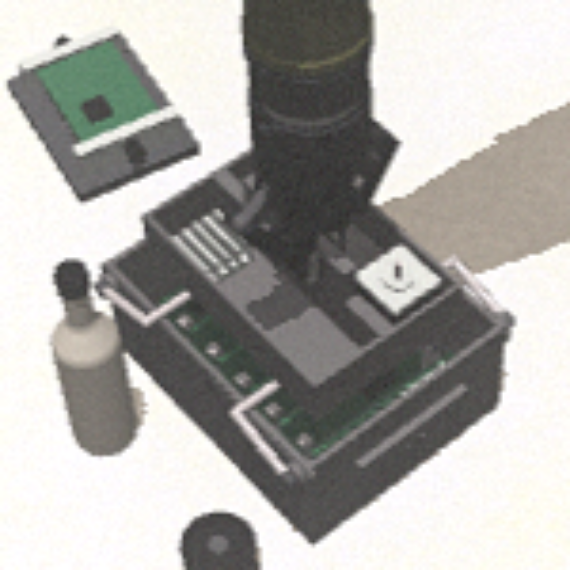

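Still fully carried (−5.2 N), about 2 mm above the seat. I'll ease it down onto the bars.

Emit:
play_rows(
  slide=[
    [0,0,0.5],
    [0,0,1],
    [0,0,1.5],
    [0,0,2],
    [0,0,2.3],
    [0,0,2.6],
    [0,0,2.6],
    [0,0,2.6],
  ],
  dr=[
    [0,0,0],
    [0,0,0],
    [0,0,0],
    [0,0,0],
    [0,0,0],
    [0,0,0],
    [0,0,0],
    [0,0,0],
  ],
  fingers=[-1,-1,-1,-1,-1,-1,-1,-1],
)

```text
time_s: 15.62
eef_pos: [0.4706, -0.0114, 0.1557]
ee_rot: [3.141, 0.0, 1.771]
wrist_force: [-3.0, 0.2, 7.3]
opening: 0.132
```

Seated: the force flipped to +7.3 N at the expected height. I'll open and rise straight up.

Emit:
play_rows(
  slide=[
    [0,0,-0.5],
    [0,0,-1],
    [0,0,-1],
    [0,0,-1],
    [0,0,-1],
    [0,0,-1],
    [0,0,-5],
    [0,0,-15],
    [0,0,-35],
    [0,0,-65],
    [0,0,-100],
    [0,0,-130],
    [0,0,-130],
    [0,0,-130],
  ],
  dr=[
    [0,0,0],
    [0,0,0],
    [0,0,0],
    [0,0,0],
    [0,0,0],
    [0,0,0],
    [0,0,0],
    [0,0,0],
    [0,0,0],
    [0,0,0],
    [0,0,0],
    [0,0,0],
    [0,0,0],
    [0,0,0],
  ],
  fingers=[-0.6,-0.4,-0.2,0,0,0,0,0,0,0,0,0,0,0],
)

```text
time_s: 16.78
eef_pos: [0.4719, -0.0114, 0.2873]
ee_rot: [3.137, 0.001, 1.771]
wrist_force: [-0.1, 0.6, -1.0]
opening: 0.502
```

```bash
python3 - <<'E'
from h import *
st=bot.get_state();print(st['time_s'],st['eef_pos'],st['wrist_force'],st['opening'])
for n in['wrist','scene']:cv2.imwrite(f'pics/{n}11.png',cv2.cvtColor(cams.snapshot(n),cv2.COLOR_RGB2BGR))
E
```

```text
16.7833 [ 0.47189575 -0.01139519  0.28734461] [-0.14254634  0.56050215 -1.00327652] 0.5023642538342385
```

View pics/wrist11.png

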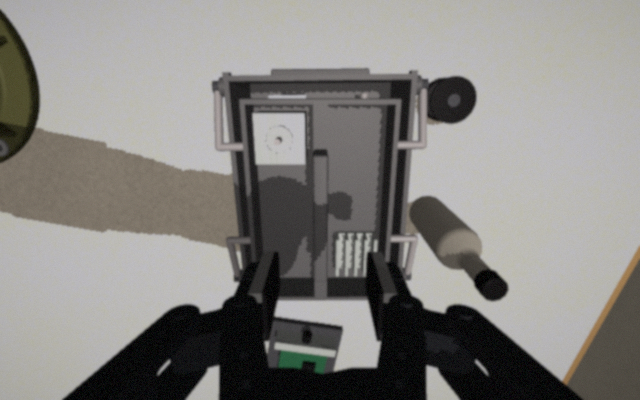

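The tray sits on both bails with the motor and heatsink in it. I'll clear the arm away for an unobstructed top view.

Emit:
play_rows(
  slide=[
    [20,0,-20],
    [60,0,-20],
    [100,0,-20],
    [140,0,-20],
    [180,0,-20],
    [220,0,-20],
    [260,0,-20],
    [300,0,-20],
    [330,0,-20],
    [350,0,-20],
    [350,0,-20],
    [350,0,-20],
  ],
  dr=[
    [0,0,0],
    [0,0,0],
    [0,0,0],
    [0,0,0],
    [0,0,0],
    [0,0,0],
    [0,0,0],
    [0,0,0],
    [0,0,0],
    [0,0,0],
    [0,0,0],
    [0,0,0],
  ],
  fingers=[0,0,0,0,0,0,0,0,0,0,0,0],
)

```text
time_s: 17.88
eef_pos: [0.3998, 0.3318, 0.303]
ee_rot: [-3.139, 0.002, 1.773]
wrist_force: [-0.9, -0.6, 0.2]
opening: 0.499
```

```bash
python3 - <<'E'
from h import *
for n in['top','scene']:cv2.imwrite(f'pics/{n}12.png',cv2.cvtColor(cams.snapshot(n),cv2.COLOR_RGB2BGR))
im=cv2.imread('pics/top12.png');cv2.imwrite('pics/t12.png',cv2.resize(cv2.convertScaleAbs(im[110:250,270:410],alpha=1.5),None,fx=4,fy=4,interpolation=cv2.INTER_CUBIC))
im=cv2.imread('pics/scene12.png');cv2.imwrite('pics/c12.png',cv2.resize(cv2.convertScaleAbs(im[120:270,230:380],alpha=1.5),None,fx=3.8,fy=3.8))
E
```

```text
(no output)
```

View pics/t12.png

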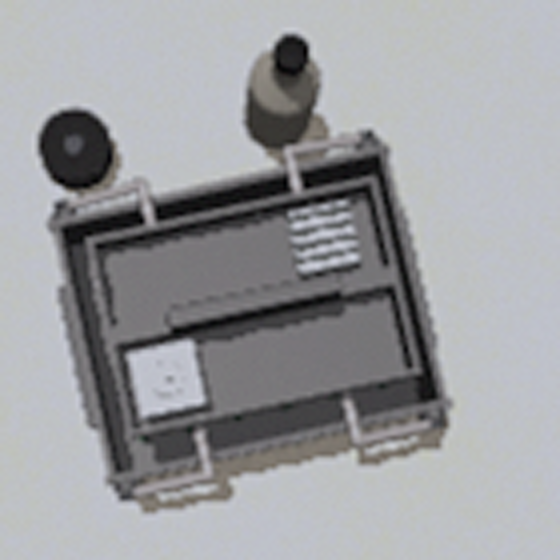

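View pics/c12.png

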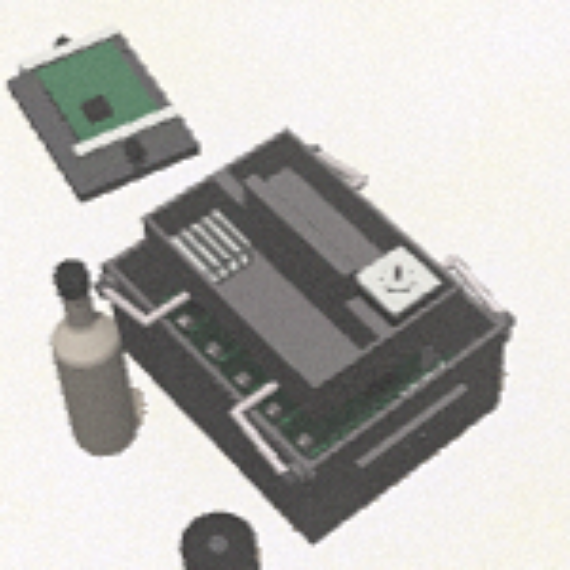

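```bash
python3 - <<'E'
from h import *
T=lambda x,y:ray('top',(270+x/4-.4,110+y/4-.4)); 
C=np.array([onz(T(*p),.148) for p in [(86,240),(374,181),(420,373),(132,436)]]);print([np.linalg.norm(C[i]-C[(i+1)%4]) for i in range(4)])
e=C[0]+C[3]-C[1]-C[2];print(C.mean(0),np.arctan2(e[1],e[0])-np.pi/2); d=C.mean(0)[:2]-[.474,-.029];print(d[0]*.98+d[1]*.199,-d[0]*.199+d[1]*.98)
E
```

```text
[np.float64(0.1880314218443151), np.float64(0.1263397034812607), np.float64(0.18669271022102724), np.float64(0.12849436602335867)]
[ 0.47272496 -0.02937334  0.148     ] 0.1925487982541232
-0.0013238313145510147 -0.00011214492701177583
```

The measured tray is centred within 2 mm and square within 0.01 rad. I'm handing in.

```bash
python3 -c "
from plant import bot
print(bot.hand_in())"
```

```text
the job is handed in; nothing more can be done
None
```

The tray is on both home bails, released, with its motor and heatsink still in it. I handed the job in at about 18 s of the 72 s allowed; the hand-in gives no verdict.

- **Bails:** I swung both in with closed fingertips. Each ended against its stop with the fingertip at 107.5–107.7 mm, where the bar's top should be at 108 mm.
- **Tray:** I gripped the rib 17 mm towards the motor for balance, and it hung level. I lowered it the last 2 mm slowly until the bars took the load, with the gripper height matching the 108 mm seat.
- **Final top view:** The tray centre is about 1 mm off across the tote and 0 mm along it, and square within 0.01 rad. These come from a calibration good to about 2 mm.
- **Rest of the scene:** In the final pictures the motor and heatsink lie in their compartments. The bottle, spool and holder look unmoved by eye; I did not measure them. The fingertips never went below the tote's rim, so the boards were not touched. The arm is clear of everything.

No check failed. The first rough rib reading from the top view put it about 6 mm off the tray's middle. The close wrist view resolved that before I gripped it.

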